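# Find the drawer that gives and rest the mandrel in its cup

### The job

Put the flaring mandrel away in the small grey two-drawer cabinet. One of its drawers is locked and nothing shows which, so feel for the one that gives, pull it by its handle all the way out to its stop, and stand the mandrel upright, fully seated in that drawer's cup, without dropping it. Leave the drawer fully open, and leave the spray can, the nut driver and the box cutter where they are.

Things in the scene. Friction and masses are not known exactly. Their poses are not given: they have to be found in the camera images.
- cabinet: Fixed grey cabinet, 200 deep (x) x 300 wide (y) x 118 mm high, two equal drawers side by side. Origin: centre of its underside; x from its front to its back, y to its left as the robot sees it. One drawer, chosen afresh each time, unseen, is locked: it gives 2 to 4 mm, then stops hard. The other slides with about 2 N friction.
- drawer_left (a joint): Opening of the left drawer (cabinet +y side) in m: 0 shut, 0.14 at its open stop. Opens along the cabinet's -x. Stays where it is left.
- drawer_right (a joint): Opening of the right drawer (cabinet -y side) in m: 0 shut, 0.14 at its open stop. Opens along the cabinet's -x. Stays where it is left.
- drawer_left_handle (a point): Middle of the upright rod of the left drawer's steel bow handle, moves with it, axes parallel to the cabinet's. Rod 10 mm thick, 46 mm long, 44 mm in front of the drawer front, joined to it by two level legs at top and bottom. Point 86 mm above the bench, 31 mm below the cabinet's top. Pinch from above along the cabinet's y, a finger each side.
- drawer_right_handle (a point): The same point of the right drawer's handle, which is alike.
- drawer_left_cup (a point): Centre of the inner floor of the black cup fixed in the left drawer, 41.5 mm above the bench, 58 mm behind the drawer front; moves with the drawer, clear of the cabinet when open. Cone widening upward: inside 33 mm across at the floor, 65 at the rim, 24 mm deep. Drawer walls reach 86 mm, drawer front 113 mm above the bench.
- drawer_right_cup (a point): The same point of the cup in the right drawer, which is alike.
- mandrel: Loose round steel mandrel, 0.25 to 0.5 kg, 122 mm tall. Origin: centre of its foot; z up its axis. Tapered base 30 mm across at the foot, 62 at 24 mm; shoulder from 36 mm; straight shank 27 mm across from 50 to 114 mm (grip here), a nub 18 mm across on top. Fits the cups with about 1 mm to spare; seated, its foot rests on the cup floor.
- stand_cup (a point): Centre of the inner floor of the cup in which the mandrel starts, 18 mm above the bench: the same cup, on a fixed dark steel disc 90 mm across.
- spray_can: Bystander: spray can, 53 mm across, 191 mm tall, standing; origin under its centre.
- nut_driver: Bystander: nut driver with red handle, 196 mm long along its own y, 29 mm high, lying; origin under its middle.
- box_cutter: Bystander: grey box cutter, 156 mm long along its own y, 23 mm high, lying; origin under its middle.
There are look-alikes about, which are no part of the job. There is more than one size of the mandrel; the one meant has the size given above.

How it is judged:
On the way, in this order (a step that is already met when the one before it is completed fails the run):
1. one drawer is pulled out to its stop (at least 125 of 140 mm) while the mandrel still stands in its stand (value of joint any of drawer_left, drawer_right above 0.125 m and distance between mandrel and stand_cup below 0.01 m), for 0.2 s.
2. the mandrel is seated in the open drawer's cup (((value of joint drawer_left above 0.125 m and distance between mandrel and drawer_left_cup below 0.006 m) or (value of joint drawer_right above 0.125 m and distance between mandrel and drawer_right_cup below 0.006 m))), for 0.2 s.
At the end, for the whole second after the job is handed in: The drawer that is not locked is open by at least 125 of its 140 mm, and the mandrel stands in its cup, at rest: foot within 6 mm of the centre of the cup's floor, axis within 0.08 rad of upright (((value of joint drawer_left above 0.125 m and distance between mandrel and drawer_left_cup below 0.006 m) or (value of joint drawer_right above 0.125 m and distance between mandrel and drawer_right_cup below 0.006 m)) and angle between mandrel's own z axis and vertical below 0.08 rad and linear speed of mandrel below 0.02 m/s); the robot touches nothing.
It fails at once if the mandrel is dropped (it moves faster than 0.35 m/s while no finger touches it) (linear speed of mandrel above 0.35 m/s and contact force between the fingers and mandrel below 0.1 N).
It fails at once if the mandrel tips over (leans more than 0.7 rad) (angle between mandrel's own z axis and vertical above 0.7 rad).
It fails at once if the spray can is moved by more than 30 mm (distance of spray_can from where it was at the start of the episode above 0.03 m).
It fails at once if the nut driver is moved by more than 30 mm (distance of nut_driver from where it was at the start of the episode above 0.03 m).
It fails at once if the box cutter is moved by more than 30 mm (distance of box_cutter from where it was at the start of the episode above 0.03 m).
It also fails if it takes over 67 s, if anything falls off the work surface, if the arm or the gripper's body presses on something with over 40 N, if the wrist force passes 120 N, or if a joint passes its speed limit or range.

### The arm

A 7-joint arm with a two-finger parallel gripper is mounted at the origin on a cart in front of the work surface, level with it; the furniture and walls round the work are solid. World frame = base frame: x ahead of the robot, y to its left, z up, the work surface at z = 0. Lengths are in m, angles in rad, forces in N, time in s.
With the tool pointing down it reaches from about 0.425 to 1.025 m from the base axis. Payload 9.4 kg.
Tool frame: the origin (TCP) lies on the centre line of the jaws, within the pads' length; the fingertips stand 25 mm ahead of it and the grasp point (between the pads) lies 6 mm ahead of it; z points along the fingers, y is the line along which they close (so a half turn about z gives the same grasp; the last joint's range is limited). The gripper opens to 85 mm and grips with 20 to 120 N. Pads are 22 mm wide; open, the fingers measure 114 mm over their backs; the gripper's body (76 mm by 85 mm) begins 54 mm behind the grasp point. The pads swing forward as they close: fully open they stand 13 mm farther back than shut.
Start: joints at [1.15, 0.599, -0.003, 1.599, 0.002, 0.943, -0.08], TCP at [0.244, -0.683, 0.256] pointing down, gripper open.
Joint ranges: [-2.57, 2.57], [-0.35, 1.97], [-1.29, 1.29], [0.11, 2.56], [-1.05, 4.19], [0.11, 1.86], [-2.63, 2.63]. Speed limits (rad/s): [2.22, 2.22, 3.01, 3.01, 3.14, 3.14, 3.14].

### API

Orientations are given as [roll, pitch, yaw] about the fixed x, y, z axes, in that order (R = Rz(yaw) Ry(pitch) Rx(roll)).
In Python, from cell import * gives the robot as it stands.
- The arm moves only by the tool jog_arm, never from a script. Its argument "steps" is one flat list of numbers, 4 for each row, row after row: the shift along the tool's x, y, z in m, then the turn about the tool's z in degrees. A call has 1 to 8 rows; each row is the pose to reach, as a shift and turn from the pose commanded when the call began, along the tool's axes at that moment; what a row does not reach only later rows make up. A row lasts 1/8 s, in which the tool goes at most 62.5 mm and 10.7 degrees, less where a joint would pass 70% of its speed; a pose out of reach is approached as far as the arm can. A call with a gripper value outside its range is refused whole. "gripper" is the opening, from 0 (shut) to 1 (fully open), set as the call begins (left out, the last holds). The fingers move at their own pace and stop on an object; the grip force is fixed at half the most. Time passes only in rows, so rows that repeat a pose let the fingers close. It gives the time, the measured TCP pose, the force, the opening and the grip force at its end, in the units of the state.
- observe(): the state, without advancing time (a new reading comes with each control period).
- snapshot(name): name is "scene" or "top" or "wrist"; returns the picture (420x560x3 uint8, red, green, blue); there is no depth.
- calibration(name): a dict with "intrinsics" (3x3 intrinsics, pixels), "rvec" (rotation vector, rad) and "tvec" (3), from world to camera coordinates, as OpenCV has them. Camera axes: x right, y down, z forward; pixel columns grow to the right and rows downward; lengths in m; the calibration is good to about 2 mm. A picture is of the moment at which its call begins: read the wrist's pose just before it. calibration takes no time and is no camera call; for the wrist camera it gives the pose at the moment of the call.
- close_job(): hands the job in; it is judged then, once.
The state is a dict: "time_s": time; "joints": joint angles; "dq": joint speeds; "effort": joint torques, N m; "tcp_pos": TCP position; "ee_rot": TCP orientation; "contact_force": force on the tool from outside, world axes, zero at the start; "torque": the same for the moment, N m; "width": finger opening in m; "gripper_force": force on a finger pad.
Only numpy, scipy, OpenCV 4.12 (cv2) and the standard library are available. Lean on these libraries where they do the work, as an engineer would, in place of code of your own. Each camera call takes 0.05 s, during which the arm holds its last target. There are 200 camera calls.

## Working session

There is one attempt and no reset: what is moved stays moved. The work goes in short steps, Python scripts to look and compute and a tool call to move; the robot and the scene stay as the last step left them, time stands still between calls to the robot, and variables do not carry over. Pictures are saved under pics/ and viewed, at most 10 in all, crops included, and the job is handed in when it is done.

Besides the shell and the picture viewer there is one more tool, called by a JSON object that holds its "op" and its "data", one argument or row to a line. jog_arm: Moves the arm, as the interface text tells. Its arguments: {"type":"object","properties":{"steps":{"type":"array"},"gripper":{"type":"number"}},"required":["steps"]}

```bash
mkdir -p pics
cat > h.py <<'E'
from cell import *
import numpy as np, cv2
def cal(n):
    c=calibration(n); K=np.array(c["intrinsics"],float); R=cv2.Rodrigues(np.array(c["rvec"],float))[0]; t=np.array(c["tvec"],float).ravel()
    return K,R,t
def ray(c,u,v):
    K,R,t=c; return -R.T@t, R.T@np.linalg.inv(K)@np.array([u,v,1.])
def plane(c,u,v,z):
    o,d=ray(c,u,v); return o+d*(z-o[2])/d[2]
def proj(c,p):
    K,R,t=c; q=K@(R@np.array(p,float)+t); return q[:2]/q[2]
def tri(c1,p1,c2,p2):
    o1,d1=ray(c1,*p1); o2,d2=ray(c2,*p2); A=np.c_[d1,-d2]; s=np.linalg.lstsq(A,o2-o1,rcond=None)[0]
    a=o1+d1*s[0]; b=o2+d2*s[1]; return (a+b)/2, np.linalg.norm(a-b)
def save(n,im): cv2.imwrite(n,im[:,:,::-1])
E
python3 - <<'E'
from h import *
print(observe())
for n in("scene","top"):
    im=snapshot(n); np.save(n+".npy",im); c=cal(n); print(n,-c[1].T@c[2],c[1][2],c[0][0,0])
    save(f"pics/{n}0.png",cv2.resize(im,(800,600),interpolation=cv2.INTER_CUBIC))
E
```

```text
{'time_s': 0.0, 'joints': array([ 1.1502937 ,  0.60014145, -0.00255145,  1.60013501,  0.00181596,
        0.94291555, -0.07979217]), 'dq': array([-3.22172575e-04,  5.19390205e-04, -7.27824584e-04, -1.33012917e-04,
       -1.55373304e-03, -1.87395020e-05,  1.46008434e-03]), 'effort': array([ 1.33160349e-03, -7.76439857e+01,  1.56488366e+00, -2.58002007e+01,
        1.22639057e-02,  9.04024841e-03, -6.59512892e-06]), 'tcp_pos': array([ 0.24421488, -0.68216169,  0.2554032 ]), 'ee_rot': array([-3.14000281e+00,  1.54158762e-04,  3.43885256e-01]), 'contact_force': array([ 0.24378655, -0.61734228, -0.2074328 ]), 'torque': array([-0.00691338,  0.00460402, -0.00641147]), 'gripper_force': 0.0, 'width': 0.08500842161679446}
scene [-0.15118078  0.87652919  0.65754268] [ 0.5395998  -0.71795255 -0.43974561] 469.72526292138787
top [ 0.49228611 -0.10544051  1.13812151] [ 0.04263461  0.0296872  -0.99864957] 389.0452649981135
```

View pics/scene0.png

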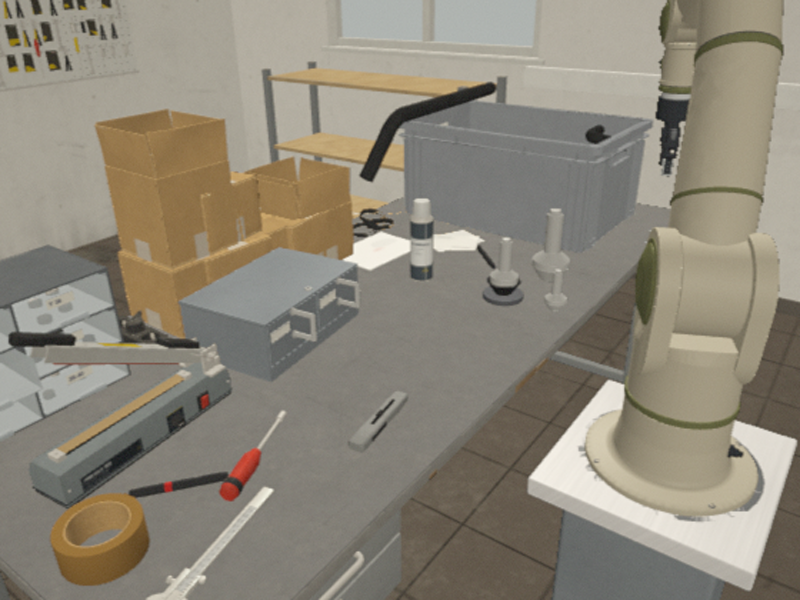

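View pics/top0.png

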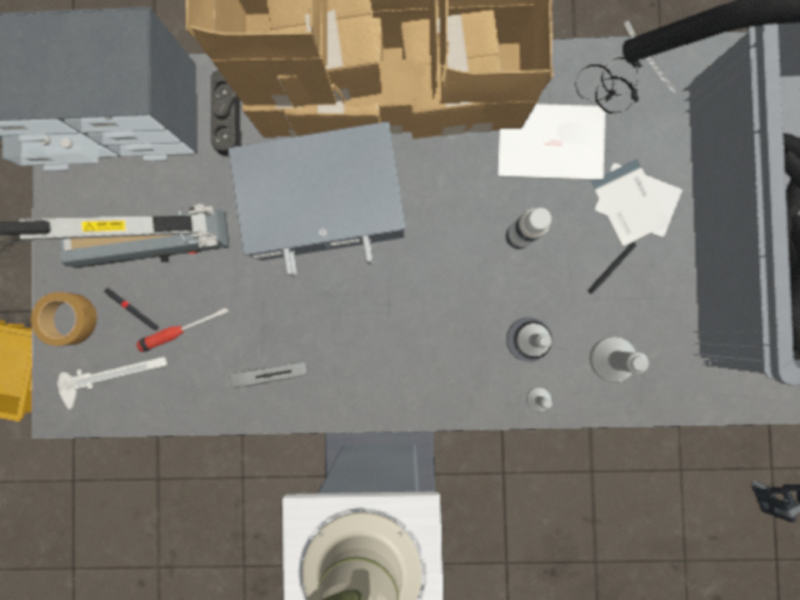

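The three mandrels in the scene view (800x600) are at (503,270) on the dark disc, (551,245), which is larger, and (556,290), which is tiny. The one on the dark disc fits the description because it stands in the stand cup. I'll confirm that in a crop with its size, and locate the cabinet as well.

Run:
```python
from h import *
s=np.load("scene.npy"); t=np.load("top.npy"); cs,ct=cal("scene"),cal("top")
a=cv2.resize(t[80:200,155:290],None,fx=3.9,fy=3.9,interpolation=cv2.INTER_CUBIC)  # 526x468
b=cv2.resize(s[135:220,325:405],None,fx=3.3,fy=3.3,interpolation=cv2.INTER_CUBIC)
c=cv2.resize(t[210:290,350:415],None,fx=4,fy=4,interpolation=cv2.INTER_CUBIC)
o=np.zeros((600,800,3),np.uint8); o[:a.shape[0],:a.shape[1]]=a; o[:b.shape[0],530:530+b.shape[1]]=b; o[280:280+c.shape[0],530:530+c.shape[1]]=c
print(a.shape,b.shape,c.shape)
save("pics/crop1.png",o)
f=.7
for n,p,z in[("bl",(230,148),.118),("br",(388,123),.118),("fr",(405,232),.118),("fl",(243,255),.118),("hl",(288,252),.109),("hr",(367,240),.109),("disc",(529,339),.018),("big",(612,358),.0),("can",(538,219),.191)]:
    print(n,plane(ct,p[0]*f,p[1]*f,z).round(4))
d=plane(ct,529*f,339*f,.018)
for z in(.018,.018+.122): print(z,(proj(cs,[*d[:2],z])/f).round(1),(proj(ct,[*d[:2],z])/f).round(1))
```

```text
(468, 526, 3) (280, 264, 3) (320, 260, 3)
bl [0.833  0.2173 0.118 ]
br [ 0.8694 -0.0803  0.118 ]
fr [ 0.6641 -0.1064  0.118 ]
fl [0.6306 0.1958 0.118 ]
hl [0.6349 0.1135 0.109 ]
hr [ 0.6528 -0.0352  0.109 ]
disc [ 0.4582 -0.348   0.018 ]
big [ 0.4152 -0.5167  0.    ]
can [ 0.6669 -0.3332  0.191 ]
0.018 [503.5 289.7] [529. 339.]
0.13999999999999999 [506.7 238.1] [544.  340.7]
```

View pics/crop1.png

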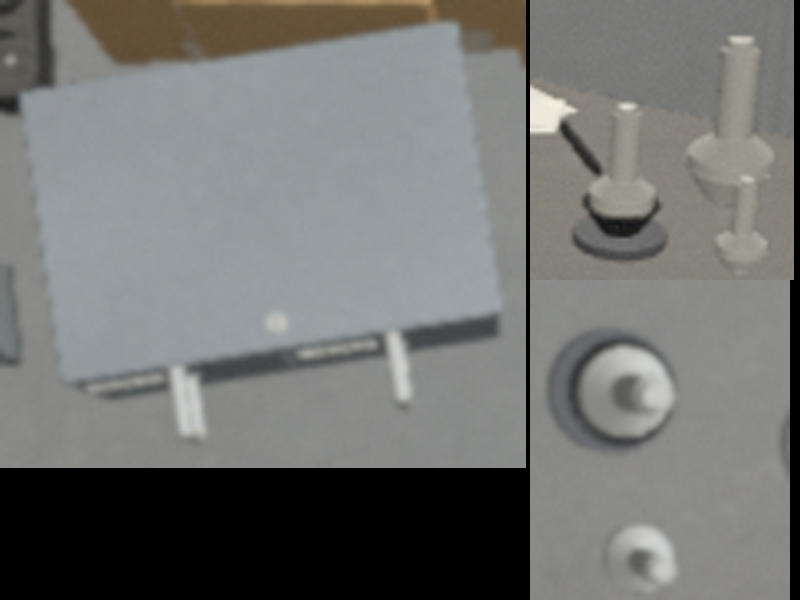

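```bash
cat >> h.py <<'E'
def cabfit(P):  # bl br fr fl -> yaw, centre
    M=np.array([[.1,.15],[.1,-.15],[-.1,-.15],[-.1,.15]]); P=np.array(P); c=P.mean(0); U,S,V=np.linalg.svd(M.T@(P-c)); R=(U@V).T
    return np.arctan2(R[1,0],R[0,0]),c,R,np.linalg.norm(P-c-M@R.T,axis=1)
E
python3 - <<'E'
from h import *
t=np.load("top.npy"); ct=cal("top"); cs=cal("scene")
u=lambda p:((p[0]+.5)/3.9-.5+155,(p[1]+.5)/3.9-.5+80)
P=[plane(ct,*u(p),.118)[:2] for p in[(22,92),(458,22),(499,311),(64,382)]]
yaw,c,R,e=cabfit(P); print("cab",yaw,c,e)
for n,p in(("L",(185,436)),("R",(404,404))):
    q=plane(ct,*u(p),.109)[:2]; print(n,q,"local",R.T@(q-c))
# disc + mandrel by mask in native px
v=lambda p:((p[0]-530+.5)/4-.5+350,(p[1]-280+.5)/4-.5+210)
print("cone rim c (z=.048)",plane(ct,*v((625,391)),.018+.027),"discL/top/bot")
for p in((549,390),(600,329),(600,451)): print(plane(ct,*v(p),.018 if 0 else .012))
print("nub top",plane(ct,*v((660,396)),.14))
w=lambda p:((p[0]-530+.5)/3.3-.5+325,(p[1]+.5)/3.3-.5+135)
print("tri nub",tri(ct,v((659,396)),cs,w((627,105))))
E
```

```text
cab 0.12543151284883178 [0.75270045 0.05669219] [0.00158813 0.00220402 0.00047323 0.00178505]
L [0.59453421 0.11296413] local [-0.14988387  0.0756169 ]
R [ 0.612034   -0.03766657] local [-0.1513659  -0.07601969]
cone rim c (z=.048) [ 0.45860087 -0.35063999  0.045     ] discL/top/bot
[ 0.4596845  -0.30392393  0.012     ]
[ 0.5024693  -0.34186749  0.012     ]
[ 0.41518119 -0.33868928  0.012     ]
nub top [ 0.45779822 -0.3512623   0.14      ]
tri nub (array([ 0.45931815, -0.34969001,  0.14009325]), np.float64(0.0034787353212354134))
```

The mandrel on the disc checks out: its nub top triangulates to z = 0.140, which is the 0.018 floor plus 0.122. The cabinet corners fit to about 2 mm. The handles sit at cabinet-frame y ±0.0755, and the right one is at world (0.618, -0.036). I'll move above that one first.

{"op": "jog_arm", "data": {
  "steps": [0.57,-0.482,-0.03,12.5,0.57,-0.482,-0.03,12.5,0.57,-0.482,-0.03,12.5,0.57,-0.482,-0.03,12.5,0.57,-0.482,-0.03,12.5,0.57,-0.482,-0.03,12.5,0.57,-0.482,-0.03,12.5,0.57,-0.482,-0.03,12.5],
  "gripper": 1
}}

```text
time_s: 1.1
tcp_pos: [0.4955, -0.2484, 0.2763]
ee_rot: [3.142, 0.0, 0.126]
contact_force: [1.4, -0.7, -0.3]
width: 0.0853
gripper_force: 0.0
```

```bash
cat >> h.py <<'E'
def go(x,y,z,yaw):
    o=observe(); p=o["tcp_pos"]; r=o["ee_rot"]; from scipy.spatial.transform import Rotation as Ro
    Rm=Ro.from_euler("xyz",r); d=Rm.inv().apply(np.array([x,y,z])-p); a=np.degrees(r[2]-yaw); a=(a+90)%180-90
    print("t",round(o["time_s"],2),"tcp",p.round(4),"rot",r.round(4),"q1,q7",o["joints"][[0,6]].round(2),"-> steps",d.round(4),round(a,2),"F",np.round(o["contact_force"],1),"w",round(o["width"],4))
E
python3 - <<'E'
from h import *
go(.618,-.036,.2,.1254)
E
```

```text
t 1.1 tcp [ 0.4955 -0.2484  0.2763] rot [3.1416e+00 1.0000e-04 1.2560e-01] q1,q7 [ 0.35 -1.08] -> steps [ 0.1482 -0.1954  0.0763] 0.01 F [ 1.4 -0.7 -0.3] w 0.0853
```

{"op": "jog_arm", "data": {
  "steps": [0.13,-0.17,0.05,0,0.13,-0.17,0.05,0,0.13,-0.17,0.05,0,0.13,-0.17,0.05,0,0.13,-0.17,0.05,0,0.13,-0.17,0.05,0]
}}

```text
time_s: 1.85
tcp_pos: [0.6019, -0.0661, 0.2261]
ee_rot: [3.141, 0.001, 0.125]
contact_force: [-0.2, -0.2, -0.4]
width: 0.0853
gripper_force: 0.0
```

Run:
```python
from h import *
go(.618,-.036,.2,.1254)
im=snapshot("wrist"); c=cal("wrist")
for n,p in(("hL",(.5994,.1135,.109)),("hR",(.6182,-.0363,.109))): print(n,proj(c,p)/.7)
np.save("w.npy",im); save("pics/w1.png",cv2.resize(im,(800,600)))
```

```text
t 1.85 tcp [ 0.6019 -0.0661  0.2261] rot [3.1411e+00 1.1000e-03 1.2510e-01] q1,q7 [ 0.02 -1.43] -> steps [ 0.0197 -0.0279  0.0261] -0.01 F [-0.2 -0.2 -0.4] w 0.0853
hL [ 39.3321571  266.75581252]
hR [346.5098533  266.59683283]
```

View pics/w1.png

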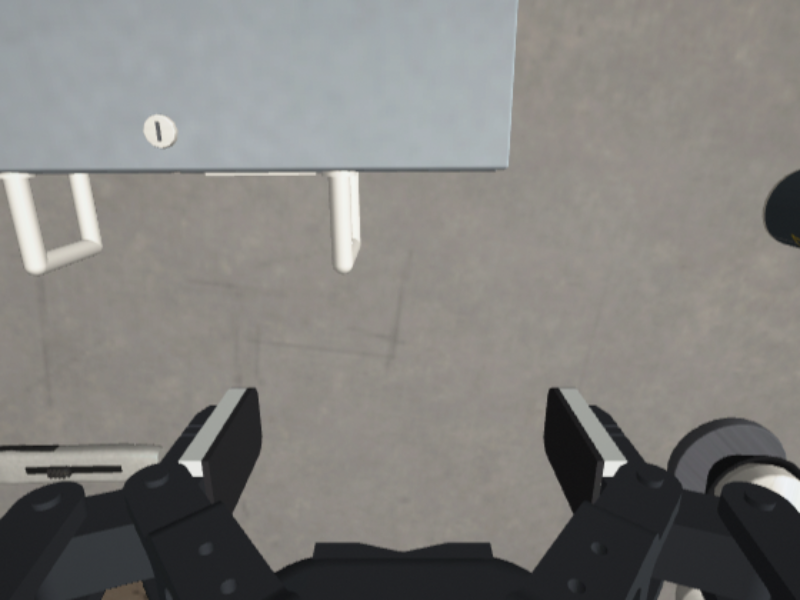

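The predicted rod tops, (39,267) and (346,267), match the rods seen at about (36,263) and (343,262). The yaw agrees too, so I'll move over the right handle and descend.

{"op": "jog_arm", "data": {
  "steps": [0.02,-0.029,0.02,0,0.02,-0.029,0.02,0,0.02,-0.029,0.06,0,0.02,-0.029,0.1,0,0.02,-0.029,0.13,0,0.02,-0.029,0.13,0,0.02,-0.029,0.13,0]
}}

```text
time_s: 2.78
tcp_pos: [0.6191, -0.0352, 0.0976]
ee_rot: [3.141, -0.001, 0.124]
contact_force: [-0.5, 0.9, -0.1]
width: 0.0854
gripper_force: 0.0
```

{"op": "jog_arm", "data": {
  "steps": [0,0,0,0,0,0,0,0,0,0,0,0,0,0,0,0,0,0,0,0,0,0,0,0],
  "gripper": 0
}}

```text
time_s: 3.52
tcp_pos: [0.6188, -0.0345, 0.0966]
ee_rot: [3.141, -0.0, 0.125]
contact_force: [-1.3, -2.2, 5.1]
width: 0.0086
gripper_force: 58.2
```

Gripped. Now a gentle pull of 12 mm along the tool's -x, to feel which drawer gives.

{"op": "jog_arm", "data": {
  "steps": [-0.004,0,0,0,-0.008,0,0,0,-0.012,0,0,0,-0.012,0,0,0]
}}

```text
time_s: 4.03
tcp_pos: [0.6145, -0.035, 0.0967]
ee_rot: [3.14, -0.015, 0.126]
contact_force: [25.3, -2.4, -17.4]
width: 0.0083
gripper_force: 58.6
```

It stopped hard after about 4 mm at 25 N, so the right drawer is locked. I'll ease back, release, rise and go to the left handle.

{"op": "jog_arm", "data": {
  "steps": [0.01,0,0,0,0.01,0,0,0]
}}

```text
time_s: 4.28
tcp_pos: [0.6178, -0.0346, 0.0966]
ee_rot: [3.141, -0.002, 0.125]
contact_force: [2.3, -2.5, 4.3]
width: 0.0084
gripper_force: 60.7
```

{"op": "jog_arm", "data": {
  "steps": [0,0,0,0,0,0,0,0,0,0,0,0,0,0,0,0,0,0,0,0],
  "gripper": 1
}}

```text
time_s: 4.9
tcp_pos: [0.6166, -0.0342, 0.0963]
ee_rot: [-3.142, 0.0, 0.126]
contact_force: [-0.4, 0.3, 0.1]
width: 0.0853
gripper_force: 0.0
```

{"op": "jog_arm", "data": {
  "steps": [0,0,-0.05,0,0,0,-0.09,0,0,0,-0.09,0]
}}

```text
time_s: 5.28
tcp_pos: [0.6183, -0.0344, 0.1895]
ee_rot: [3.141, -0.006, 0.125]
contact_force: [0.6, 0.3, -0.6]
width: 0.0855
gripper_force: 0.0
```

Run:
```python
from h import *
go(.600,.115,.0966,.1254)
```

```text
t 5.28 tcp [ 0.6183 -0.0344  0.1895] rot [ 3.1409 -0.0056  0.1254] q1,q7 [-0.03 -1.49] -> steps [ 0.     -0.1506  0.0928] -0.0 F [ 0.6  0.3 -0.6] w 0.0855
```

{"op": "jog_arm", "data": {
  "steps": [0.001,-0.06,0,0,0.001,-0.12,0,0,0.001,-0.151,0,0,0.001,-0.151,0,0,0.001,-0.151,0.04,0,0.001,-0.151,0.09,0,0.001,-0.151,0.09,0,0.001,-0.151,0.09,0]
}}

```text
time_s: 6.28
tcp_pos: [0.5992, 0.1148, 0.0971]
ee_rot: [3.141, -0.0, 0.125]
contact_force: [0.4, -0.3, 1.2]
width: 0.0856
gripper_force: 0.0
```

{"op": "jog_arm", "data": {
  "steps": [0,0,0,0,0,0,0,0,0,0,0,0,0,0,0,0,0,0,0,0,0,0,0,0],
  "gripper": 0
}}

```text
time_s: 7.02
tcp_pos: [0.599, 0.1143, 0.0968]
ee_rot: [3.14, -0.0, 0.124]
contact_force: [0.3, -4.9, 5.2]
width: 0.0083
gripper_force: 58.4
```

{"op": "jog_arm", "data": {
  "steps": [-0.005,0,0,0,-0.01,0,0,0,-0.015,0,0,0,-0.015,0,0,0]
}}

```text
time_s: 7.52
tcp_pos: [0.5841, 0.1123, 0.0968]
ee_rot: [3.14, -0.001, 0.124]
contact_force: [0.5, -4.8, 5.6]
width: 0.0091
gripper_force: 58.4
```

The left drawer slides freely, so I'll pull it to its stop.

{"op": "jog_arm", "data": {
  "steps": [-0.02,0,0,0,-0.045,0,0,0,-0.07,0,0,0,-0.09,0,0,0,-0.11,0,0,0,-0.12,0,0,0,-0.127,0,0,0,-0.127,0,0,0]
}}

```text
time_s: 8.52
tcp_pos: [0.4601, 0.0961, 0.0967]
ee_rot: [3.14, -0.004, 0.123]
contact_force: [7.5, -9.5, 0.8]
width: 0.0086
gripper_force: 59.1
```

Run:
```python
from h import *
go(.599-.14*.9921,.1143-.14*.1251,.0966,.1254)
```

```text
t 8.53 tcp [0.4601 0.0961 0.0967] rot [ 3.1401 -0.0041  0.1227] q1,q7 [-0.33 -1.77] -> steps [ 0.0001 -0.0006  0.0001] -0.16 F [ 7.5 -9.5  0.8] w 0.0086
```

{"op": "jog_arm", "data": {
  "steps": [0.001,0,0,0,0.001,0,0,0,0.001,0,0,0,0.001,0,0,0,0.001,0,0,0],
  "gripper": 1
}}

```text
time_s: 9.15
tcp_pos: [0.4588, 0.0981, 0.0963]
ee_rot: [-3.142, 0.0, 0.126]
contact_force: [-0.4, 0.2, -0.5]
width: 0.0852
gripper_force: 0.0
```

{"op": "jog_arm", "data": {
  "steps": [0,0,-0.05,0,0,0,-0.11,0,0,0,-0.16,0,0,0,-0.16,0]
}}

```text
time_s: 9.65
tcp_pos: [0.4603, 0.0984, 0.2599]
ee_rot: [-3.14, -0.007, 0.125]
contact_force: [-0.2, -0.2, -0.9]
width: 0.0855
gripper_force: 0.0
```

Run:
```python
from h import *
go(.458,-.25,.27,.1254)
for n in("top","wrist"):
    c=cal(n); im=snapshot(n); np.save(n+"2.npy",im); print(n,proj(c,(.5613,.1089,.0655)),proj(c,(.5613,.1089,.0415)))
t=np.load("top2.npy"); w=np.load("wrist2.npy")
o=np.zeros((420,800,3),np.uint8); o[:,:560]=w; o[:360,560:]=cv2.resize(t[110:200,150:210],None,fx=4,fy=4,interpolation=cv2.INTER_CUBIC); save("pics/o2.png",o)
```

```text
t 9.65 tcp [0.4603 0.0984 0.2599] rot [-3.1402 -0.0069  0.1255] q1,q7 [-0.35 -1.77] -> steps [-0.0458  0.3453 -0.011 ] 0.0 F [-0.2 -0.2 -0.9] w 0.0855
top [207.07259381 204.75999984] [208.76247511 205.2554065 ]
wrist [285.215295    69.95192701] [284.9613826   72.12638612]
```

View pics/o2.png

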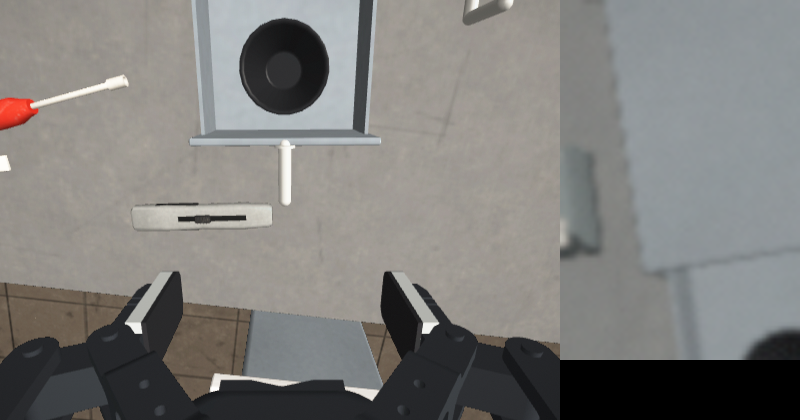

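{"op": "jog_arm", "data": {
  "steps": [-0.154,0.422,-0.01,0,-0.154,0.422,-0.01,0,-0.154,0.422,-0.01,0,-0.154,0.422,-0.01,0,-0.154,0.422,-0.01,0,-0.154,0.422,-0.01,0,-0.154,0.422,-0.01,0,-0.154,0.422,-0.01,0]
}}

```text
time_s: 10.75
tcp_pos: [0.3567, -0.3435, 0.2647]
ee_rot: [-3.141, 0.003, 0.12]
contact_force: [-0.1, -0.0, -0.8]
width: 0.0852
gripper_force: 0.0
```

{"op": "jog_arm", "data": {
  "steps": [0,0,0,0,0,0,0,0,0,0,0,0]
}}

```text
time_s: 11.12
tcp_pos: [0.3596, -0.3385, 0.2661]
ee_rot: [-3.141, 0.0, 0.128]
contact_force: [-0.8, -0.9, 0.4]
width: 0.0855
gripper_force: 0.0
```

Run:
```python
from h import *
go(.4585,-.350,.27,.1254)
c=cal("wrist"); im=snapshot("wrist"); np.save("w3.npy",im); np.savez("w3c.npz",K=c[0],R=c[1],t=c[2])
print(proj(c,(.4585,-.35,.14)),proj(c,(.4585,-.35,.018)))
save("pics/w3.png",im)
```

```text
t 11.12 tcp [ 0.3596 -0.3385  0.2661] rot [-3.1408e+00  3.0000e-04  1.2830e-01] q1,q7 [ 0.51 -0.71] -> steps [ 0.0966  0.0241 -0.0039] 0.16 F [-0.8 -0.9  0.4] w 0.0855
[319.51047902  70.34309603] [306.71634543  79.73519009]
```

View pics/w3.png

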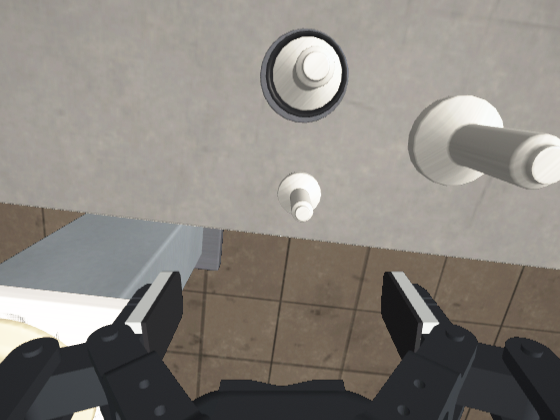

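Run:
```python
from h import *
w3=np.load("w3.npy"); z=np.load("w3c.npz"); c3=(z["K"],z["R"],z["t"])
def ell(mask,near):
    cs,_=cv2.findContours(mask.astype(np.uint8),cv2.RETR_EXTERNAL,cv2.CHAIN_APPROX_NONE)
    k=[q for q in cs if len(q)>30 and cv2.pointPolygonTest(q,near,False)>=0][0]; return cv2.fitEllipse(cv2.convexHull(k))
g=w3.astype(int).max(2)
e=ell(g>150,(304.,80.)); print("cone",e); print([plane(c3,*e[0],h).round(4) for h in(.045,.054)])
e=ell(g<110,(304.,75.)) if 0 else None
n=g.copy(); 
print("nub",plane(c3,316,65,.14))
# cup in wrist2; the pose of that time: rebuild camera from tcp frame
o=observe(); from scipy.spatial.transform import Rotation as Ro
T=lambda R,p:np.block([[R,np.array(p)[:,None]],[np.zeros((1,3)),np.ones((1,1))]])
c=cal("wrist"); Tc=T(c[1].T,-c[1].T@c[2]); Tt=T(Ro.from_euler("xyz",o["ee_rot"]).as_matrix(),o["tcp_pos"])
H=np.linalg.inv(Tt)@Tc; np.save("H.npy",H); print("cam in tool",H[:3].round(4))
Tt2=T(Ro.from_euler("xyz",[-3.1402,-.0069,.1255]).as_matrix(),[.4603,.0984,.2599]); Tc2=Tt2@H
for Rt in([-3.1402,-.0069,.1255],):
    c2=(c[0],Tc2[:3,:3].T,-Tc2[:3,:3].T@Tc2[:3,3])
w=np.load("wrist2.npy"); e=ell(w.astype(int).max(2)<75,(284.,66.)); print("cup",e)
print(proj(c2,(.5613,.1089,.0655)),[plane(c2,*e[0],h).round(4) for h in(.0655,)],plane(c2,284,69,.0415))
```

```text
cone ((97.71134185791016, 172.78456115722656), (364.4364013671875, 1360.56298828125), 84.8213882446289)
[array([ 0.3438, -0.1541,  0.045 ]), array([ 0.3463, -0.1587,  0.054 ])]
nub [ 0.46142677 -0.34718876  0.14      ]
cam in tool [[ 4.000e-04 -9.527e-01 -3.041e-01  7.920e-02]
 [ 1.000e+00  3.000e-04  3.000e-04 -9.000e-04]
 [-2.000e-04 -3.041e-01  9.527e-01 -1.177e-01]]
cup ((283.73870849609375, 65.98619079589844), (88.98519897460938, 95.42910766601562), 179.80043029785156)
[285.45622705  72.15071491] [array([0.5659, 0.111 , 0.0655])] [0.56557514 0.11055767 0.0415    ]
```

Both wrist views agree with the earlier estimates to within 3 mm. The mandrel is at about (0.462, -0.3475): the nub was seen at (316,65) and the cone centre at (306,73). Moving over it and going down to grip the shank.

{"op": "jog_arm", "data": {
  "steps": [0.1,0.022,0,0,0.1,0.022,0,0,0.1,0.022,0,0,0.1,0.022,0,0,0.1,0.022,0.05,0,0.1,0.022,0.09,0,0.1,0.022,0.09,0]
}}

```text
time_s: 12.05
tcp_pos: [0.4585, -0.3484, 0.1745]
ee_rot: [-3.138, 0.004, 0.125]
contact_force: [0.2, 0.4, 0.3]
width: 0.0853
gripper_force: 0.0
```

Run:
```python
from h import *
go(.462,-.3475,.112,.1254)
c=cal("wrist"); im=snapshot("wrist"); np.save("w4.npy",im)
print("nub pred",proj(c,(.462,-.3475,.14)))
save("pics/w4.png",im)
```

```text
t 12.05 tcp [ 0.4585 -0.3484  0.1745] rot [-3.1383  0.0044  0.1249] q1,q7 [ 0.46 -0.78] -> steps [ 0.0038 -0.0002  0.0625] -0.03 F [0.2 0.4 0.3] w 0.0853
nub pred [282.56948984 260.70673793]
```

View pics/w4.png

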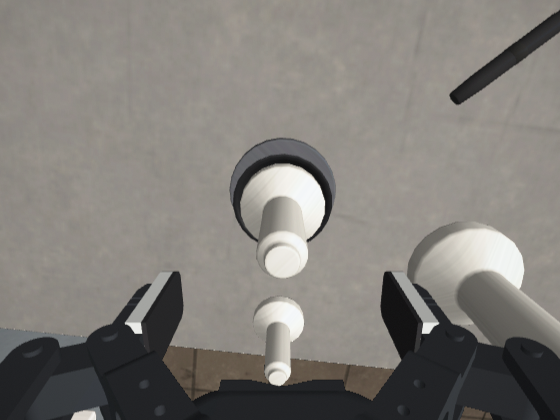

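The nub top is at (283,261) against a predicted (282.6,260.7), and it is centred between the pads. Descending and gripping.

{"op": "jog_arm", "data": {
  "steps": [0.003,0,0.02,0,0.003,0,0.045,0,0.003,0,0.062,0,0.003,0,0.062,0,0.003,0,0.062,0]
}}

```text
time_s: 12.72
tcp_pos: [0.4642, -0.3493, 0.1154]
ee_rot: [3.141, -0.001, 0.125]
contact_force: [-0.1, -0.6, 0.8]
width: 0.0852
gripper_force: 0.0
```

{"op": "jog_arm", "data": {
  "steps": [0,0,0,0,0,0,0,0,0,0,0,0,0,0,0,0,0,0,0,0,0,0,0,0],
  "gripper": 0
}}

```text
time_s: 13.48
tcp_pos: [0.464, -0.3487, 0.1147]
ee_rot: [-3.141, -0.0, 0.126]
contact_force: [0.5, 1.8, 5.3]
width: 0.026
gripper_force: 58.7
```

Run:
```python
from h import *
go(.462,-.3475,.112,.1254)
```

```text
t 13.47 tcp [ 0.464  -0.3487  0.1147] rot [-3.1413e+00 -1.0000e-04  1.2580e-01] q1,q7 [ 0.48 -0.76] -> steps [-0.0018 -0.0014  0.0027] 0.02 F [0.5 1.8 5.3] w 0.026
```

Gripped at a width of 26 mm. Lifting, then traversing to a viewpoint before the cup.

{"op": "jog_arm", "data": {
  "steps": [0,0,-0.01,0,0,0,-0.03,0,0,0,-0.06,0,0,0,-0.09,0,0,0,-0.12,0,0,0,-0.14,0,0,0,-0.145,0]
}}

```text
time_s: 14.35
tcp_pos: [0.464, -0.3491, 0.2607]
ee_rot: [3.14, -0.001, 0.126]
contact_force: [0.2, 0.9, -3.5]
width: 0.026
gripper_force: 59.4
```

{"op": "jog_arm", "data": {
  "steps": [0.003,-0.02,0,0,0.007,-0.05,0,0,0.013,-0.09,0,0,0.018,-0.13,0,0,0.024,-0.17,0,0,0.029,-0.21,0,0,0.035,-0.25,0,0,0.041,-0.29,0,0]
}}

```text
time_s: 15.35
tcp_pos: [0.4671, -0.0538, 0.2585]
ee_rot: [-3.141, 0.002, 0.127]
contact_force: [0.3, 0.4, -4.1]
width: 0.0258
gripper_force: 59.5
```

{"op": "jog_arm", "data": {
  "steps": [0.005,-0.035,0,0,0.01,-0.07,0,0,0.015,-0.105,0,0,0.018,-0.13,0,0,0.02,-0.145,0,0,0.021,-0.154,0,0,0.021,-0.154,0,0,0.021,-0.154,0,0]
}}

```text
time_s: 16.35
tcp_pos: [0.4697, 0.0984, 0.2593]
ee_rot: [3.141, 0.0, 0.124]
contact_force: [-0.2, -0.1, -4.1]
width: 0.0258
gripper_force: 59.5
```

{"op": "jog_arm", "data": {
  "steps": [0,0,0,0,0,0,0,0]
}}

```text
time_s: 16.6
tcp_pos: [0.4698, 0.0988, 0.2594]
ee_rot: [3.142, -0.0, 0.125]
contact_force: [-0.8, -0.6, -3.7]
width: 0.0258
gripper_force: 59.5
```

Run:
```python
from h import *
c=cal("wrist"); im=snapshot("wrist"); go(.564,.1105,.255,.1254)
g=im.astype(int).max(2); m=(g<75).astype(np.uint8); m[150:]=0
k=max(cv2.findContours(m,cv2.RETR_EXTERNAL,cv2.CHAIN_APPROX_NONE)[0],key=len); e=cv2.fitEllipse(cv2.convexHull(k)); print("cup",e)
# floor circle ring edges: rim centre at z .0655
print(plane(c,*e[0],.0655).round(4)); x=observe()["tcp_pos"]; print("mandrel nub px pred",proj(c,x+np.array([-.002,0,.0253])))
print("cup pred",proj(c,(.564,.1105,.0655)))
save("pics/w5.png",im)
```

```text
t 16.65 tcp [0.4698 0.099  0.2594] rot [ 3.1415 -0.      0.125 ] q1,q7 [-0.39 -1.73] -> steps [0.0949 0.0003 0.0044] -0.02 F [-0.2 -0.8 -2.7] w 0.0258
cup ((361.180908203125, 62.11177062988281), (14.304008483886719, 188.8280029296875), 3.253246545791626)
[0.5852 0.047  0.0655]
mandrel nub px pred [282.90810475 358.59034231]
cup pred [282.6712794  78.7653116]
```

View pics/w5.png

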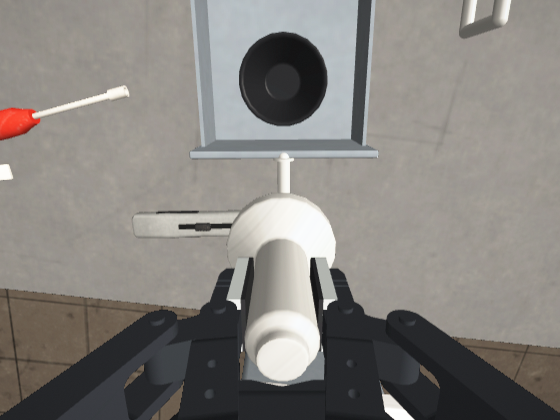

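The cup rim centre is seen at (283,79) against a predicted (282.7,78.8), so the cup is at (0.564, 0.1105). The mandrel is held upright with its nub at (284,357), about 1.5 mm behind the TCP. Moving over the cup and lowering.

{"op": "jog_arm", "data": {
  "steps": [0.02,0,0,0,0.05,0,0,0,0.08,0,0,0,0.096,0,0,0,0.096,0,0,0,0.096,0,0.02,0,0.096,0,0.05,0,0.096,0,0.07,0]
}}

```text
time_s: 17.65
tcp_pos: [0.5632, 0.1111, 0.1883]
ee_rot: [3.141, 0.002, 0.126]
contact_force: [0.8, -0.0, -3.2]
width: 0.0258
gripper_force: 59.5
```

{"op": "jog_arm", "data": {
  "steps": [0,0,0.005,0,0,0,0.01,0,0,0,0.015,0,0,0,0.015,0]
}}

```text
time_s: 18.15
tcp_pos: [0.565, 0.1114, 0.1745]
ee_rot: [-3.142, -0.0, 0.126]
contact_force: [0.6, 1.0, -4.1]
width: 0.0255
gripper_force: 59.5
```

Run:
```python
from h import *
go(.5655,.1107,.1382,.1254)
```

```text
t 18.15 tcp [0.565  0.1114 0.1745] rot [-3.1416e+00 -1.0000e-04  1.2560e-01] q1,q7 [-0.34 -1.67] -> steps [0.0004 0.0007 0.0363] 0.01 F [ 0.6  1.  -4.1] w 0.0255
```

{"op": "jog_arm", "data": {
  "steps": [0,0.0005,0.006,0,0,0.0005,0.012,0,0,0.0005,0.018,0,0,0.0005,0.024,0,0,0.0005,0.029,0,0,0.0005,0.032,0,0,0.0005,0.032,0]
}}

```text
time_s: 19.02
tcp_pos: [0.565, 0.1109, 0.1421]
ee_rot: [3.142, 0.0, 0.126]
contact_force: [-0.1, 0.4, -4.4]
width: 0.0261
gripper_force: 59.6
```

{"op": "jog_arm", "data": {
  "steps": [0,0,0.001,0,0,0,0.002,0,0,0,0.003,0,0,0,0.004,0,0,0,0.004,0]
}}

```text
time_s: 19.65
tcp_pos: [0.5653, 0.1105, 0.1385]
ee_rot: [3.141, -0.0, 0.125]
contact_force: [-0.2, -2.0, -0.9]
width: 0.0259
gripper_force: 59.8
```

{"op": "jog_arm", "data": {
  "steps": [0,0,0.001,0,0,0,0.001,0,0,0,0.001,0]
}}

```text
time_s: 20.02
tcp_pos: [0.5656, 0.1105, 0.1381]
ee_rot: [3.141, -0.001, 0.125]
contact_force: [-0.1, -3.2, 7.1]
width: 0.026
gripper_force: 60.8
```

Contact is firm: +7 N, where it read −4 N hanging free, at exactly the expected seat height. Releasing.

{"op": "jog_arm", "data": {
  "steps": [0,0,-0.0005,0,0,0,-0.0005,0,0,0,-0.0005,0],
  "gripper": 0.5
}}

```text
time_s: 20.4
tcp_pos: [0.5651, 0.1111, 0.1378]
ee_rot: [-3.141, 0.0, 0.126]
contact_force: [-0.2, 0.4, 0.3]
width: 0.0428
gripper_force: 0.0
```

{"op": "jog_arm", "data": {
  "steps": [0,0,0,0,0,0,0,0],
  "gripper": 0.8
}}

```text
time_s: 20.65
tcp_pos: [0.5651, 0.1109, 0.1378]
ee_rot: [-3.142, 0.0, 0.126]
contact_force: [-0.3, -1.4, 0.2]
width: 0.0684
gripper_force: 0.0
```

{"op": "jog_arm", "data": {
  "steps": [0,0,-0.02,0,0,0,-0.05,0,0,0,-0.09,0,-0.03,0,-0.13,0,-0.09,0,-0.13,0,-0.11,0,-0.13,0,-0.11,0,-0.13,0,-0.11,0,-0.13,0]
}}

```text
time_s: 21.65
tcp_pos: [0.4571, 0.0974, 0.2681]
ee_rot: [-3.141, -0.001, 0.126]
contact_force: [-0.1, 0.6, -0.4]
width: 0.068
gripper_force: 0.0
```

Run:
```python
from h import *
c=cal("wrist"); im=snapshot("wrist"); go(.564,.1105,.255,.1254)
for z in(.0415,.0655,.1635): print(z,proj(c,(.564,.1105,z)))
np.save("w6.npy",im)
save("pics/w6.png",im)
```

```text
t 21.7 tcp [0.4571 0.0974 0.2679] rot [-3.1415e+00 -7.0000e-04  1.2560e-01] q1,q7 [-0.4  -1.74] -> steps [0.1077 0.0004 0.0129] 0.01 F [ 0.3 -0.6  0.6] w 0.0685
0.0415 [282.90143634  66.19463398]
0.0655 [283.00711248  63.69412343]
0.1635 [283.68555599  47.64078159]
```

View pics/w6.png

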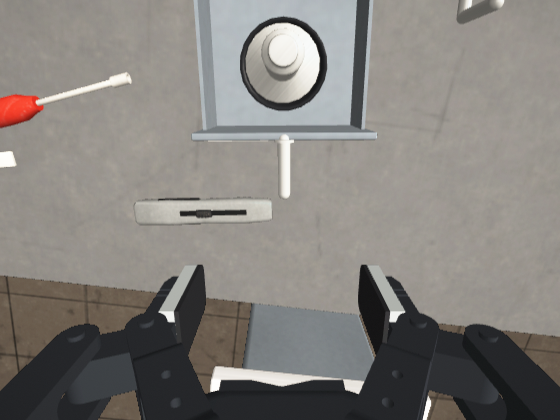

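The nub top at (283,48) matches a seated, upright mandrel (predicted 283.7,47.6). The drawer is fully open and the gripper is clear, so I'm handing in.

```bash
python3 -c "
from cell import *
print(close_job())"
```

```text
the job is handed in; nothing more can be done
None
```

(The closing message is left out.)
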